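# Close the wine filter to its bleed position and hold it

### The job

Get the table-top wine filter ready for bleeding: stand the white cartridge in the steel housing with its rib in the keyway, down on the sprung plate, then fit the bayonet lid into its slots, press it fully down against the spring and turn it clockwise half-way to the lock, so that its bar points at the two raised pips on the rim, never on to the click. Finish while still gripping the lid's bar and holding it pressed fully down and turned to the pips, and leave all the other things where they stand.

Things in the scene. Friction and masses are not known exactly. Their poses are not given: they have to be found in the camera images.
- housing: Steel filter housing, bolted to the table, upright, 91 mm across (foot 108), 79 mm high, open at the top; origin at the centre of its underside, z up. At the bottom a well of 48 mm bore, mouth at height 60, with one keyway (13 mm wide, out to radius 30 mm) on its +x side. Clockwise means seen from above.
- housing_mouth (a point): Centre of the housing's mouth, on its axis at rim height 79. The lip's round opening is 66 mm across, with two entry slots on the housing's +x and -x sides (about 16 mm wide, out to radius 41 mm). The lip's underside is at height 70; under it a channel for the lid's lugs, floor at height 60.
- pip (a point): Top of one of the two raised pips (7 mm cubes, at radius 42 mm across the rim from each other), 40 degrees clockwise of the entry slots: half-way to the lock. The lock, where the lugs click up into pockets, is at 80 degrees, with a hard stop after it; the lid cannot turn anticlockwise from the slots.
- plate (a point): Centre of the top of the sprung plate in the well, 26 mm above the table, on the housing's axis. It goes down 14 mm: about 4 N to start, 8 N after 12 mm. It holds the cartridge's weight without sinking.
- cartridge: White plastic filter cartridge, loose, stands upright, about 0.12 kg; origin at the centre of its underside, z up. Round body 45 mm across and tall, with one upright rib on its +x side, 8 mm wide, out to radius 27.5 mm. Home: x along the housing's x, rib in the keyway, underside on the plate, its top 12 mm above the rim. With the rib elsewhere it cannot enter the well.
- fin_top (a point): Top of the cartridge's grip fin, on its axis, 65 mm above its underside. The fin is 30 mm long along the cartridge's x, 12 mm thick along y, and stands from height 45 to 65.
- lid: Bayonet lid, steel, loose, starts right way up, about 0.2 kg, 50 mm tall; origin at the centre of its underside, z up; the same after half a turn. Skirt 59 mm across (50 inside), height 0 to 18; at its bottom two lugs, 10 mm wide, 5 mm thick, out to radius 37 mm on the +x and -x sides; disc 76 mm across, height 18 to 24.
- bar_top (a point): Top of the lid's grip bar, on its axis, 50 mm above the lid's underside. The bar is 64 mm long along the lid's x, 14 mm thick along y, height 24 to 50; its ends stand over the lugs. Fully down, the disc lies on the rim and this point is 111 mm above the table; the spring lifts a turned lid 4 mm if it is not pressed.
- glass_a: bystander, loose: stemless drinking glass, 72 mm across, 95 mm tall, open upwards
- glass_b: bystander, loose: stemless drinking glass, 72 mm across, 95 mm tall, open upwards
- wine_bottle: bystander, loose: full wine bottle, 76 mm across, 300 mm tall
- small_bottle: bystander, loose: small closed bottle, 60 mm across, 170 mm tall
- decanter: bystander, loose: glass decanter, 124 mm across at most, 190 mm tall
- spare_cap: bystander, loose: small plain round steel cap with a round knob, 54 mm across, 24 mm tall; it does not belong to the filter
- cork: bystander, loose: cork standing on end, 24 mm across, 45 mm tall
- screwdriver: bystander, loose: screwdriver 170 mm long lying on the table
There are look-alikes about, which are no part of the job. Leave any blue or green look-alike of the lid alone. What is shaped like the cartridge but green or purple is not meant.

How it is judged:
On the way, in this order (a step that is already met when the one before it is completed fails the run):
1. the cartridge stands on the sprung plate with its rib in the keyway, let go (x of cartridge in the frame of housing between -0.004 and 0.004 m and y of cartridge in the frame of housing between -0.004 and 0.004 m and angle between the x axis of cartridge and the x axis of housing, either way round below 0.2 rad and z of cartridge in the frame of housing below 0.031 m and angle between cartridge's own z axis and vertical below 0.1 rad and contact force between the fingers and cartridge below 0.1 N), for 0.2 s.
2. the lid's lugs are down through the entry slots, below the lip (horizontal distance between lid and housing below 0.005 m and angle between lid's own z axis and vertical below 0.08 rad and z of lid in the frame of housing below 0.0655 m and angle between the x axis of lid and the x axis of housing, either way round below 0.35 rad).
At the end, for the whole second after the job is handed in: Lid still gripped (over 3 N), at rest, pressed down to within 1.8 mm of the rim (the spring would lift it 4 mm), centred within 5 mm, turned 40 (plus or minus 8) degrees from the slots so the bar points at the pips; cartridge below it, rib in keyway, pressed down on the spring (x of cartridge in the frame of housing between -0.004 and 0.004 m and y of cartridge in the frame of housing between -0.004 and 0.004 m and angle between the x axis of cartridge and the x axis of housing, either way round below 0.2 rad and horizontal distance between lid and housing below 0.005 m and angle between lid's own z axis and vertical below 0.08 rad and z of cartridge in the frame of housing below 0.018 m and z of lid in the frame of housing below 0.0628 m and angle between the x axis of lid and the x axis of housing, either way round between 0.55 and 0.85 rad and contact force between the fingers and lid above 3 N and linear speed of lid below 0.02 m/s and angular speed of lid below 0.4 rad/s); the arm keeps its last pose, push and grip.
It fails at once if the lid is turned on into the lock (over 63 degrees) (horizontal distance between lid and housing below 0.01 m and z of lid in the frame of housing below 0.0715 m and angle between the x axis of lid and the x axis of housing, either way round above 1.1 rad).
It fails at once if a bystander is moved more than 40 mm or knocked over (distance of any of glass_a, glass_b, wine_bottle, small_bottle, decanter, spare_cap, cork, screwdriver from where it was at the start of the episode above 0.04 m or angle between any of glass_a, glass_b, wine_bottle, small_bottle, decanter, spare_cap, cork's own z axis and vertical above 0.7 rad).
It also fails if it takes over 64 s, if anything falls off the work surface, if the arm or the gripper's body presses on something with over 40 N, if the wrist force passes 120 N, or if a joint passes its speed limit or range.

### The arm

A 6-joint arm with a two-finger parallel gripper is mounted at the origin on the work surface. World frame = base frame: x ahead of the robot, y to its left, z up, the work surface at z = 0. Lengths are in m, angles in rad, forces in N, time in s.
With the tool pointing down it reaches from about 0.375 to 0.9 m from the base axis. Payload 3.1 kg.
Tool frame: the origin (TCP) lies at the very end of the fingers, on their centre line; the grasp point (between the pads) lies 19 mm behind it; z points along the fingers, y is the line along which they close (so a half turn about z gives the same grasp; the last joint's range is limited). The gripper opens to 85 mm and grips with 20 to 120 N. Pads are 22 mm wide; open, the fingers measure 114 mm over their backs; the gripper's body (76 mm by 85 mm) begins 54 mm behind the grasp point. The pads swing forward as they close: fully open they stand 13 mm farther back than shut.
Start: joints at [-1.458, 0.527, 1.433, -0, 1.181, -0.178], TCP at [0.18, -0.599, 0.231] pointing down, gripper open.
Joint ranges: [-3.08, 3.08], [-0.75, 2.2], [0.22, 2.44], [-1.43, 4.57], [0, 2.65], [-2.85, 2.85]. Speed limits (rad/s): [2.79, 2.79, 3.14, 3.14, 3.14, 3.14].

### API

Orientations are given as a rotation vector (axis times angle).
In Python, from station import move_ptp, move_straight, movej, command_gripper, hold, ik, grab_frame, get_calibration, IKError, sign_off, regions_of, pinpoint, get_clock, get_joints, get_joint_vel, get_tau, get_position, get_tcp_rot, get_contact_force, get_moment, get_width, get_finger_force gives the robot as it stands. Calls block until the motion is done:
- move_ptp(position, orientation): joint-space move of the TCP to a pose.
- move_straight(position, ori=None, rate=0.15): straight line of the TCP; ori=None keeps the orientation; rate is the mean speed in m/s.
- movej(angles): joint-space move.
- command_gripper(opening, strength=None): opening from 0.0 (shut) to 1.0 (fully open); strength is the grip in N (None keeps the last); returns when the fingers have stopped.
- hold(seconds).
- ik(position, orientation): joint angles nearest the present ones, or None.
- grab_frame(name): name is "scene" or "top" or "wrist"; returns (picture, depth): 480x640x3 uint8, red, green, blue; 480x640 float32, m along the optical axis (not along the pixel's ray), 0 where there is no reading.
- get_calibration(name): a dict with "fx", "fy", "cx", "cy" (pixels), "eye" and "rotation" of the camera in the world. Camera axes: x right, y down, z forward; pixel columns grow to the right and rows downward; lengths in m; the calibration is good to about 2 mm. A picture is of the moment at which its call begins: read the wrist's pose just before it. get_calibration takes no time and is no camera call; for the wrist camera it gives the pose at the moment of the call.
A pose or a line that the arm cannot do raises IKError and nothing moves.
- sign_off(): hands the job in; it is judged then, once.
Trained networks look in the newest picture that a camera, given by its name, has taken for a name from the list of things; names that differ only in an ending like _2 or _b are one class to them, and where a whole thing is asked for, a point or a joint stands for the part that bears it (a point fixed in the world has none). Each returns a list of dicts, best first, with "score" (0 to 1); they miss things now and then, are a little off and sometimes report something else, mostly with a low value. They report only what shows in the picture. A call takes as long as a camera call. They do not tell look-alikes from the thing itself.
- regions_of(camera, query): "mask" (480x640 bool, what is visible of it).
- pinpoint(camera, query): "position" ([x, y, z] in m, in the coordinates of the camera as it stood for that picture, good to about 4 mm: a listed point, or the origin of a listed thing).
Readings, each from a call of its own:
- get_clock(): time.
- get_joints(): joint angles.
- get_joint_vel(): joint speeds.
- get_tau(): joint torques, N m.
- get_position(): TCP position.
- get_tcp_rot(): TCP orientation.
- get_contact_force(): force on the tool from outside, world axes, zero at the start.
- get_moment(): the same for the moment, N m.
- get_width(): opening from 0.0 (shut) to 1.0 (fully open).
- get_finger_force(): force on a finger pad.
Only numpy, scipy, OpenCV 4.12 (cv2) and the standard library are available. Lean on these libraries where they do the work, as an engineer would, in place of code of your own. Each camera call takes 0.05 s, during which the arm holds its last target. There are 200 camera calls.

## Working session

There is one attempt and no reset: what is moved stays moved. The work goes in short steps, each a Python script; the robot and the scene stay as the last script left them, time stands still between calls to the robot, and variables do not carry over. Pictures are saved under pics/ and viewed, at most 10 in all, crops included, and the job is handed in when it is done.

```bash
mkdir -p pics; ls
cat > h.py <<'E'
from station import *
import numpy as np, cv2
from scipy.spatial.transform import Rotation as R
def toworld(cam,p):
    c=get_calibration(cam); return np.array(c["eye"])+np.array(c["rotation"])@np.asarray(p)
def down(yaw): # tool z down, tool y axis at yaw+90deg (tool x at yaw)
    return (R.from_euler('z',yaw)*R.from_euler('x',np.pi)).as_rotvec()
def save(n,im): cv2.imwrite(f"pics/{n}.png",im[:,:,::-1])
def cloud(cam,d):
    c=get_calibration(cam); v,u=np.mgrid[:480,:640]
    P=np.stack([(u-c["cx"])/c["fx"]*d,(v-c["cy"])/c["fy"]*d,d],-1)
    return P@np.array(c["rotation"]).T+np.array(c["eye"])
def pix(cam,w):
    c=get_calibration(cam); p=np.array(c["rotation"]).T@(np.asarray(w)-c["eye"])
    return c["fx"]*p[0]/p[2]+c["cx"], c["fy"]*p[1]/p[2]+c["cy"]
E
cat > a.py <<'E'
from h import *
print(get_clock())
for cam in ("top","scene"):
    im,d=grab_frame(cam); save(cam,im); np.savez(cam,im=im,d=d); print(cam,get_calibration(cam)["eye"])
    for q in ("housing","housing_mouth","pip","cartridge","fin_top","lid","bar_top"):
        for r in pinpoint(cam,q)[:5]:
            w=toworld(cam,r["position"]); print(q,round(r["score"],2),w.round(3),np.round(pix(cam,w)))
E
python3 a.py
```

```text
pics
0.0
top [0.43363212 0.02758778 1.15267783]Traceback (most recent call last):
  File "a.py", line 7, in <module>
    w=toworld(cam,r["position"]); print(q,round(r["score"],2),w.round(3),np.round(pix(cam,w)))
                                                                                  ~~~^^^^^^^
  File "h.py", line 15, in pix
    return c["fx"]*p[0]/p[2]+c["cx"], c["fy"]*p[1]/p[2]+c["cy"]
                   ~^^^
IndexError: invalid index to scalar variable.
```

```bash
sed -i 's/np.array(c\["rotation"\])/rot(c)/' h.py
cat >> h.py <<'E'
def rot(c):
    r=np.array(c["rotation"]); return r if r.shape==(3,3) else R.from_rotvec(r).as_matrix()
E
python3 -c "
from h import *
print(get_calibration('top'))"; python3 a.py
```

```text
{'fx': 478.2525208831369, 'fy': 478.2525208831369, 'cx': 318.2626701818165, 'cy': 241.90933178390173, 'eye': array([0.43363212, 0.02758778, 1.15267783]), 'rotation': array([-2.16296806,  2.17025299, -0.15108436])}
0.1
top [0.43363212 0.02758778 1.15267783]
housing 0.92 [ 0.579 -0.006  0.001] [324. 240.]
housing_mouth 0.97 [ 0.575 -0.009  0.078] [326. 237.]
housing_mouth 0.52 [ 0.58  -0.008  0.003] [325. 240.]
pip 0.8 [ 0.61  -0.033  0.083] [336. 222.]
cartridge 0.92 [ 0.481 -0.248  0.002] [424. 280.]
cartridge 0.77 [ 0.56  -0.248  0.003] [423. 248.]
cartridge 0.74 [ 0.478 -0.16  -0.002] [388. 282.]
fin_top 0.88 [ 0.477 -0.252  0.066] [433. 281.]
fin_top 0.88 [ 0.561 -0.249  0.064] [430. 244.]
fin_top 0.76 [ 0.484 -0.161  0.064] [393. 278.]
lid 0.97 [0.472 0.229 0.002] [226. 285.]
lid 0.86 [0.485 0.358 0.003] [171. 279.]
lid 0.8 [ 0.602  0.193 -0.002] [242. 231.]
bar_top 0.71 [0.486 0.366 0.049] [162. 278.]
bar_top 0.7 [0.471 0.228 0.053] [222. 284.]
bar_top 0.55 [0.599 0.188 0.054] [241. 229.]
scene [1.23232112 0.15164187 0.83127124]
housing 0.94 [ 0.577 -0.004 -0.005] [306. 271.]
housing 0.33 [ 0.734 -0.207 -0.001] [177. 321.]
housing 0.27 [0.724 0.228 0.002] [421. 355.]
housing 0.15 [0.776 0.127 0.001] [358. 372.]
pip 0.87 [ 0.607 -0.031  0.084] [286. 251.]
pip 0.4 [ 0.73  -0.207 -0.002] [178. 320.]
cartridge 0.87 [ 0.476 -0.252  0.005] [200. 215.]
cartridge 0.87 [ 0.48  -0.163 -0.003] [240. 225.]
fin_top 0.83 [ 0.474 -0.252  0.065] [195. 194.]
fin_top 0.83 [ 0.48  -0.164  0.063] [236. 202.]
fin_top 0.75 [ 0.564 -0.251  0.064] [180. 226.]
fin_top 0.18 [0.36  0.19  0.002] [415. 205.]
lid 0.77 [0.601 0.191 0.003] [406. 294.]
lid 0.71 [ 0.49   0.364 -0.001] [499. 262.]
lid 0.6 [0.468 0.23  0.001] [430. 244.]
bar_top 0.76 [0.487 0.365 0.051] [506. 244.]
bar_top 0.74 [0.47  0.225 0.05 ] [431. 228.]
```

View pics/top.png

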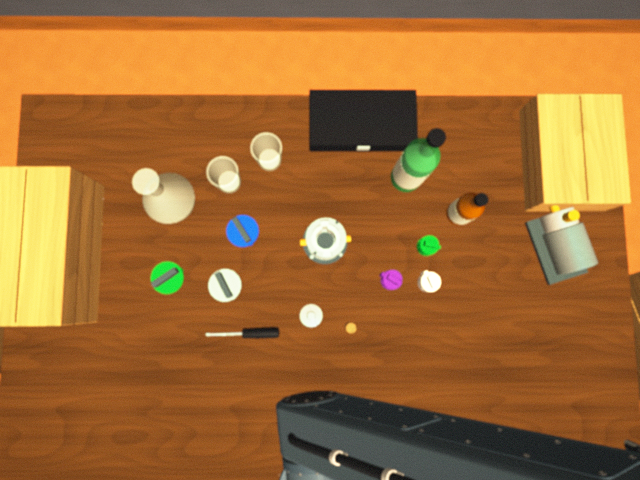

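View pics/scene.png

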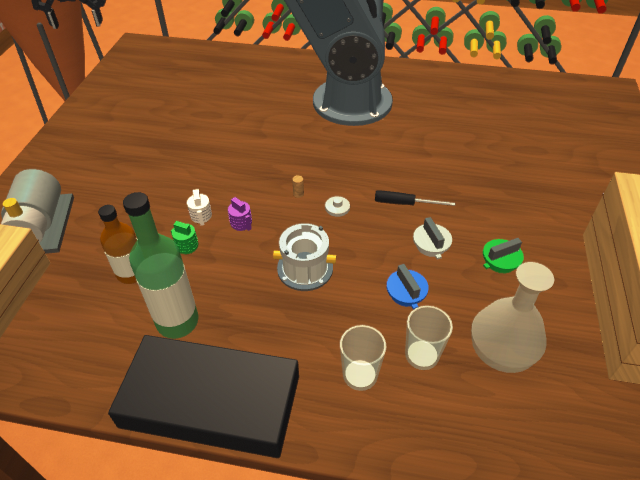

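The white, green and purple cartridge shapes are at top (430,281), (429,245) and (392,280). The white one fits. The lids are grey-steel (224,285), blue (242,231) and green (167,277), and the grey-steel one fits. I'll confirm both from the wrist.

```bash
cat > b.py <<'E'
from h import *
tiles=[]
for n,xy,qs in (("cart",(0.46,-0.25),("cartridge","fin_top")),("hous",(0.56,-0.008),("housing","housing_mouth","pip","plate")),("lid",(0.46,0.228),("lid","bar_top"))):
    move_ptp([*xy,0.24],down(0.0)); 
    im,d=grab_frame("wrist"); np.savez(n,im=im,d=d,P=cloud("wrist",d)); tiles.append(im)
    print(n,get_clock(),get_position().round(3),get_joints().round(2),get_calibration("wrist")["eye"].round(3))
    for q in qs:
        for r in pinpoint("wrist",q)[:3]:
            w=toworld("wrist",r["position"]); print(q,round(r["score"],2),w.round(4),np.round(pix("wrist",w)))
t=[cv2.resize(x,(400,300)) for x in tiles]
save("wr",np.vstack([np.hstack(t[:2]),np.hstack([t[2],cv2.resize(tiles[1][90:390,120:520],(400,300))])]))
E
python3 b.py
```

```text
cart 2.5917 [ 0.46  -0.251  0.24 ] [-0.71  0.38  1.67 -0.    1.09  0.86] [ 0.537 -0.251  0.382]
cartridge 0.76 [ 0.4812 -0.2553  0.0033] [322. 182.]
cartridge 0.64 [ 0.4829 -0.1571  0.0011] [223. 181.]
cartridge 0.57 [ 0.5648 -0.2512 -0.0018] [318.  92.]
fin_top 0.95 [ 0.5661 -0.2514  0.0627] [318.  84.]
fin_top 0.72 [ 0.4838 -0.1633  0.0605] [214. 189.]
fin_top 0.6 [ 0.482  -0.2508  0.0623] [317. 192.]
hous 3.7667 [ 0.56  -0.009  0.24 ] [-0.22  0.43  1.59 -0.    1.12  1.36] [ 0.637 -0.01   0.382]
housing 0.87 [ 0.5787 -0.009   0.0009] [317. 185.]
housing 0.69 [ 7.405e-01 -2.122e-01 -1.000e-04] [549.  -1.]
housing_mouth 0.85 [ 0.5798 -0.007   0.081 ] [314. 199.]
pip 0.93 [ 0.6102 -0.0324  0.087 ] [348. 160.]
pip 0.23 [0.4776 0.2298 0.0484] [ 67. 298.]
pip 0.23 [ 0.3752 -0.0667  0.0004] [368. 361.]
plate 0.62 [ 0.5755 -0.0048  0.0246] [313. 192.]
lid 5.025 [0.461 0.227 0.24 ] [ 0.24  0.37  1.7  -0.    1.08  1.81] [0.538 0.227 0.382]
lid 0.94 [4.699e-01 2.291e-01 1.000e-04] [316. 195.]
lid 0.9 [ 0.4903  0.3605 -0.0026] [184. 174.]
lid 0.57 [ 0.6007  0.1913 -0.0012] [357.  52.]
bar_top 0.83 [0.4908 0.3647 0.0512] [158. 181.]
bar_top 0.72 [0.5996 0.1888 0.0529] [366.  40.]
bar_top 0.67 [0.4722 0.2258 0.0454] [319. 201.]
```

View pics/wr.png

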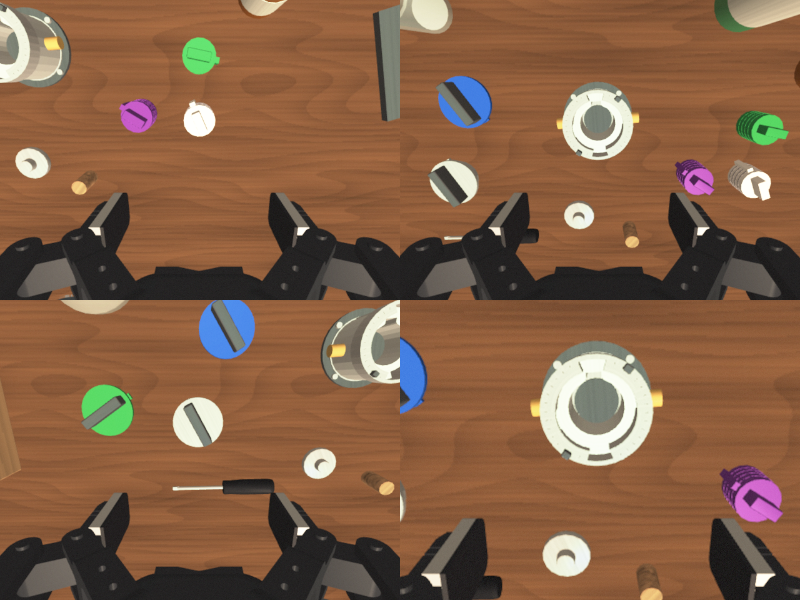

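The composite shows the white cartridge at tile pixel (199,120), the steel lid at (198,422) and the housing at (598,120) with its slots fore and aft. I'll enlarge all three and use the depth for the angles.

```bash
cat > c.py <<'E'
from h import *
def ld(n): z=np.load(n+".npz"); return z["im"],z["d"],z["P"]
def crop(im,u,v,w): return cv2.resize(im[v-w:v+w,u-w:u+w],(400,400),interpolation=cv2.INTER_CUBIC)
im,d,P=ld("hous"); a=crop(im,317,192,70)
b=crop(ld("cart")[0],318,190,45)
save("z1",np.hstack([a,b]))
# lid bar
im,d,P=ld("lid"); m=(np.abs(P[...,2]-0.05)<.006)&(np.hypot(P[...,0]-.471,P[...,1]-.228)<.045)
r=cv2.minAreaRect(P[m][:,:2].astype(np.float32)*1000); print("bar",m.sum(),r, P[m].mean(0))
m=(np.abs(P[...,2]-0.024)<.004)&(np.hypot(P[...,0]-.471,P[...,1]-.228)<.05);print("disc circ",cv2.minEnclosingCircle(P[m][:,:2].astype(np.float32)*1000))
im,d,P=ld("cart"); m=(np.abs(P[...,2]-0.065)<.006)&(np.hypot(P[...,0]-.479,P[...,1]+.251)<.03)
print("fin",m.sum(),cv2.minAreaRect(P[m][:,:2].astype(np.float32)*1000),P[m].mean(0))
m=(np.abs(P[...,2]-0.045)<.004)&(np.hypot(P[...,0]-.479,P[...,1]+.251)<.04)
q=P[m];print("body top",m.sum(),cv2.minEnclosingCircle(q[:,:2].astype(np.float32)*1000))
c0=np.array([.479,-.251]);dd=np.hypot(*(q[:,:2]-c0).T);far=q[dd>.0245][:,:2]-c0;print("rib",len(far),np.degrees(np.arctan2(*far.mean(0)[::-1])) if len(far) else "")
im,d,P=ld("hous"); m=(np.abs(P[...,2]-0.079)<.003)&(np.hypot(P[...,0]-.578,P[...,1]+.008)<.06)
q=P[m][:,:2].astype(np.float32)*1000; (cx,cy),rr=cv2.minEnclosingCircle(q); print("rim",m.sum(),cx,cy,rr)
pm=(np.abs(P[...,2]-0.086)<.0025)&(np.hypot(P[...,0]-.578,P[...,1]+.008)<.05)
for l in range(1,(n:=cv2.connectedComponents(pm.astype(np.uint8)))[0]): k=P[n[1]==l]; print("pip",len(k),k.mean(0).round(4))
# angular profile: rim absent at radius 35-39 (slots), well top absent at r 26-29 (keyway)
D=P[...,:2]-np.array([cx,cy])/1000; rad=np.hypot(D[...,0],D[...,1]); an=np.degrees(np.arctan2(D[...,1],D[...,0]))
for lo,hi,h in ((.035,.039,.073),(.026,.029,.055)):
    s=(rad>lo)&(rad<hi)&(P[...,2]<h); print(np.histogram(an[s],np.arange(-180,181,10))[0])
E
python3 c.py
```

```text
bar 1134 ((472.7396240234375, 228.62548828125), (64.3290786743164, 14.272125244140625), 27.966699600219727) [0.47394398 0.22891805 0.04857744]
disc circ ((472.88360595703125, 228.8167266845703), 38.02698516845703)
fin 518 ((477.889892578125, -251.79681396484375), (30.21586036682129, 11.991402626037598), 23.0343017578125) [ 0.47843876 -0.25168995  0.06372258]
body top 1402 ((477.9310302734375, -251.3219757080078), 22.646053314208984)
rib 0 
rim 4149 577.0355834960938 -7.680415153503418 45.74681091308594
pip 66 [ 0.6117 -0.0324  0.0848]
pip 57 [0.5426 0.0167 0.0849]
[33 24  0  0  0  0  0  0  0  0  0  0  0  0  0  0  5 36 40 43  0  0  0  0
  0  0  0  0  2  6  5  2  3  6  9 27]
[0 0 0 0 0 0 0 0 0 0 0 0 0 0 0 0 0 0 0 4 0 0 0 0 0 0 0 0 0 0 0 0 0 0 0 0]
```

View pics/z1.png

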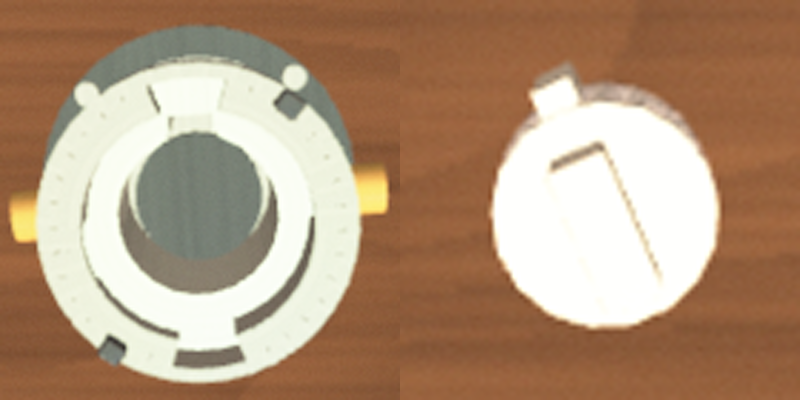

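Run:
```python
from h import *
z=np.load("hous.npz");P=z["P"]
np.set_printoptions(linewidth=250)
for v in range(148,176,2): print(v,(P[v,305:325:2]*1000).round()[:,[2]].ravel().astype(int),(P[v,313,:2]*1000).round())
print()
for v in range(222,252,2): print(v,(P[v,308:334:2]*1000).round()[:,2].astype(int),(P[v,320,:2]*1000).round())
# views around: the same in the top cam
im,d,P=(lambda t:(t["im"],t["d"],cloud("top",t["d"])))(np.load("top.npz"))
for v in range(222,258,2): print(v,(P[v,308:344:2]*1000).round()[:,2].astype(int))
```

```text
148 [78 77 78 77 79 77 78 78 77 77] [619.  -6.]
150 [59 59 59 59 60 58 60 58 58 59] [616.  -6.]
152 [59 59 59 59 59 59 60 59 59 58] [614.  -6.]
154 [58 59 60 58 59 58 58 60 60 58] [613.  -6.]
156 [60 59 58 59 58 58 59 59 60 60] [611.  -6.]
158 [59 58 60 58 59 58 61 60 59 78] [610.  -6.]
160 [60 59 58 60 60 59 59 58 60 77] [608.  -6.]
162 [56  7  7  6  6  6  7  7 60 59] [601.  -5.]
164 [59  7  7  7  6  7  7  7 59 59] [599.  -5.]
166 [60  6  8  7  7  8  5  8 59 59] [598.  -5.]
168 [59  8  6 24 26 26 25 25 23 59] [598.  -5.]
170 [22 26 24 25 26 26 24 24 24 25] [596.  -5.]
172 [24 25 26 25 25 26 25 25 23 26] [594.  -5.]
174 [25 25 26 24 25 26 24 26 24 25] [592.  -5.]

222 [55 53 51 51 50 53 52 54 56 59 60 59 59] [553. -12.]
224 [60 58 59 58 59 58 60 58 59 60 58 58 59] [553. -12.]
226 [59 59 60 58 59 59 59 58 59 59 59 58 59] [552. -12.]
228 [60 59 60 60 58 58 59 60 59 59 57 59 60] [550. -12.]
230 [ 58  60  60  58  59  59 382  60  58  60  59  58  59] [637. -10.]
232 [59 60 59 59 58 59 59 59 59 60 58 61 65] [546. -12.]
234 [59 59 59 58 58 60 58 60 59 58 64 65 69] [544. -12.]
236 [60 60 58 5
[... 833 characters left out ...]
  7 26 26 23 28 28 26  7 41 60 60 77 81]
236 [79 81 60 58 12 29 27 24 28 28 32 27 29 17 58 63 66 81]
238 [75 79 61 63  6 23 28 25 25 27 28 26 23  9 64 60 66 78]
240 [82 79 58 59 10 25 27 27 27 28 28 27 28  9 64 62 79 79]
242 [77 82 76 64  8 26 29 24 27 28 27 28 25  6 62 64 78 78]
244 [77 83 78 61 58 26 24 27 27 27 25 29 24  8 58 58 81 81]
246 [80 80 80 80 61 57 28 23 26 22 25 26 11 63 66 82 77 81]
248 [ 5 80 82 80 79 57 60 61 24 27 24 64 57 59 82 78 81 78]
250 [ 2 69 80 78 79 85 63 57 63 58 59 59 59 79 79 80 79  5]
252 [ 9  6 68 90 88 78 81 80 64 65 65 62 79 78 78 80  3  5]
254 [ 4 10  7 16 79 80 80 79 65 60 61 58 73 83 79  8  8  9]
256 [ 0  4 10  4 10 67 79 83 80 78 81 80 74  8  8  6  3 -1]
```

The keyway is on the world +x side, where the depth drops to about 7 mm at wrist pixels (307–319,162–168). So the housing is at (0.577,-0.0078) with yaw 4.6°. The cartridge is at (0.478,-0.2515), yaw 23°, with its rib at the upper left. The lid is at (0.4728,0.2287), yaw 28°.

```bash
cat >> h.py <<'E'
H=np.array([0.5771,-0.0078]); HY=np.radians(4.6)
E
python3 - <<'E'
from h import *
c=[0.478,-0.2515]; o=down(np.radians(23))
command_gripper(0.5,40)
move_ptp([*c,0.13],o); move_straight([*c,0.047],rate=0.08)
print(get_contact_force().round(1)); command_gripper(0.0,40); print("w",get_width(),get_finger_force())
move_straight([*c,0.16],rate=0.12)
move_ptp([*H,0.16],down(HY)); print(get_clock(),get_position(),get_contact_force().round(1),get_width())
im,d=grab_frame("wrist"); P=cloud("wrist",d); np.savez("w2",im=im,d=d,P=P); save("w2",im[100:460,100:540])
for q in ("cartridge","fin_top","housing_mouth","housing"):
    for r in pinpoint("wrist",q)[:2]:
        w=toworld("wrist",r["position"]); print(q,round(r["score"],2),w.round(4),np.round(pix("wrist",w)))
E
```

```text
[ 0.4  0.  -0.6]
w 0.12734211890055705 42.93364405632019
11.0917 [ 0.5768084  -0.00843724  0.15950116] [-0.3 -0.  -0.6] 0.12832275526201928
cartridge 0.95 [ 0.566  -0.2512 -0.0039] [602. 256.]
cartridge 0.79 [ 0.5811 -0.014   0.1186] [327. 273.]
fin_top 0.6 [ 0.4822 -0.165   0.0628] [518. 384.]
fin_top 0.56 [ 0.5784 -0.0085  0.1769] [315. 337.]
housing 0.79 [ 0.5775 -0.0107 -0.002 ] [319. 222.]
```

View pics/w2.png

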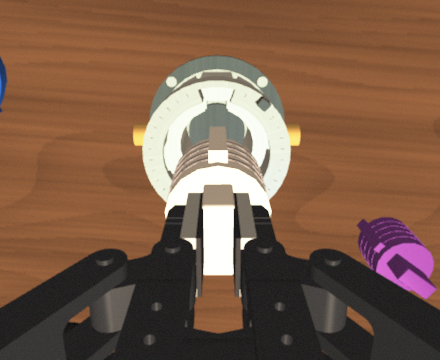

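The cartridge is held upright, with its rib (crop 218,150) in line with the keyway (217,105). I'll check the offset from depth and then lower it while watching the force.

Run:
```python
from h import *
P=np.load("w2.npz")["P"]; r=np.hypot(P[...,0]-H[0],P[...,1]-H[1])
m=(np.abs(P[...,2]-.1575)<.003)&(r<.03); q=P[m][:,:2].astype(np.float32)*1000
print("body",m.sum(),q.min(0),q.max(0))
m=(np.abs(P[...,2]-.1775)<.003)&(r<.03); q=P[m][:,:2].astype(np.float32)*1000
print("fin",m.sum(),cv2.minAreaRect(q) if len(q)>5 else 0)
pm=(np.abs(P[...,2]-0.086)<.0025)&(r<.05)
for l in range(1,(n:=cv2.connectedComponents(pm.astype(np.uint8)))[0]): k=P[n[1]==l]; print("pip",len(k),k.mean(0).round(4))
for t in (.135,.118,.112,.106,.1,.094,.088,.082,.078,.0745):
    move_straight([*H,t],rate=0.06); f=get_contact_force(); p=get_position(); print(t,p.round(4),f.round(1),get_width().__round__(3))
    if f[2]>6 or p[2]-t>.003: print("stop"); break
print(get_clock())
```

```text
body 2236 [573.72546  -31.413969] [599.4266    13.234125]
fin 2738 ((580.3330688476562, -12.356916427612305), (33.1529426574707, 33.25810241699219), 34.42781066894531)
pip 121 [ 0.6117 -0.0325  0.0851]
0.135 [ 0.5769 -0.0077  0.1345] [ 0.3  0.  -1.2] 0.126
0.118 [ 0.5768 -0.0077  0.1175] [ 0.1 -1.2 -1.4] 0.128
0.112 [ 0.5768 -0.0077  0.1117] [-0.1 -0.6 -0.4] 0.127
0.106 [ 0.5768 -0.0077  0.1056] [-0.5 -0.3  0.1] 0.128
0.1 [ 0.5768 -0.0077  0.0996] [ 0.2 -0.1 -1.2] 0.127
0.094 [ 0.5767 -0.0077  0.0935] [ 0.2 -0.5 -1.2] 0.126
0.088 [ 0.5767 -0.0077  0.0875] [ 0.  -0.3 -1.8] 0.128
0.082 [ 0.5768 -0.0077  0.0815] [ 0.9 -0.  -0.8] 0.131
0.078 [ 0.5769 -0.0078  0.0777] [-0.4  0.4 -1.6] 0.129
0.0745 [ 0.5769 -0.0078  0.0742] [-0.2 -0.3 -1.5] 0.135
14.3417
```

Run:
```python
from h import *
move_straight([*H,.0725],rate=0.05); print(get_position().round(4),get_contact_force().round(1))
command_gripper(0.32); hold(.1); print(get_width())
move_straight([*H,.13],rate=0.12)
back=[H[0]-.02,H[1],.2]; move_straight(back,rate=.25); hold(.1)
im,d=grab_frame("wrist"); P=cloud("wrist",d); save("w3",im[60:360,120:520])
r=np.hypot(P[...,0]-H[0],P[...,1]-H[1])
for lo,hi in ((.086,.097),(.068,.075)):
    m=(P[...,2]>lo)&(P[...,2]<hi)&(r<.025); q=P[m][:,:2].astype(np.float32)*1000; print(m.sum(),cv2.minAreaRect(q) if len(q)>5 else 0,P[m].mean(0).round(4))
print(get_clock())
```

```text
[ 0.5774 -0.0078  0.0729] [-0.1  0.6  2.7]
0.3180214732547397
789 ((577.5122680664062, -7.231183052062988), (29.568523406982422, 11.56613540649414), 4.791520595550537) [ 0.5778 -0.0072  0.0896]
2123 ((577.188232421875, -7.344287872314453), (44.614112854003906, 43.92499923706055), 5.974313259124756) [ 0.5788 -0.0073  0.0697]
16.2167
```

View pics/w3.png

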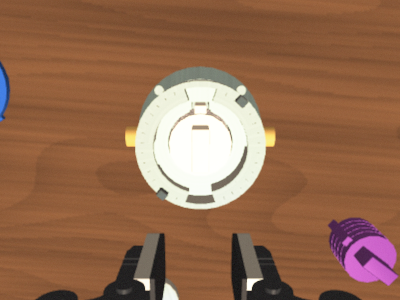

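The cartridge is home: fin at yaw 4.8°, top at about 90 mm, rib in the keyway (crop 200,107). Next is the lid.

Run:
```python
from h import *
L=[.4728,.2287]; o=down(np.radians(28))
command_gripper(0.5,100)
move_ptp([*L,.13],o); move_straight([*L,.028],rate=.08); print(get_contact_force().round(1))
command_gripper(0.0,100); print(get_width(),get_finger_force())
move_straight([*L,.17],rate=.12)
move_ptp([*H,.17],down(HY)); hold(.1); print(get_position().round(4),get_contact_force().round(1),get_width(),get_clock())
im,d=grab_frame("wrist"); P=cloud("wrist",d); save("w4",im[100:460,100:540])
r=np.hypot(P[...,0]-H[0],P[...,1]-H[1])
for lo,hi in ((.160,.170),(.187,.196)):
    m=(P[...,2]>lo)&(P[...,2]<hi)&(r<.045); q=P[m][:,:2].astype(np.float32)*1000; print(m.sum(),(cv2.minAreaRect(q),q.min(0),q.max(0)) if len(q)>5 else 0)
```

```text
[ 0.1 -0.1  0.5]
0.14121200544498755 98.02915334701538
[ 0.5762 -0.0059  0.1698] [-0.3  0.5 -2.3] 0.13957093416977873 21.775
10884 (((584.9227905273438, -5.368503570556641), (58.501129150390625, 76.03361511230469), 4.912214279174805), array([553.0921 , -44.10917], dtype=float32), array([614.0946  ,  31.696507], dtype=float32))
6535 (((577.11181640625, -3.628429412841797), (37.41603088378906, 63.79996871948242), 76.51434326171875), array([543.54816 , -25.140053], dtype=float32), array([608.7489  ,  14.028014], dtype=float32))
```

View pics/w4.png

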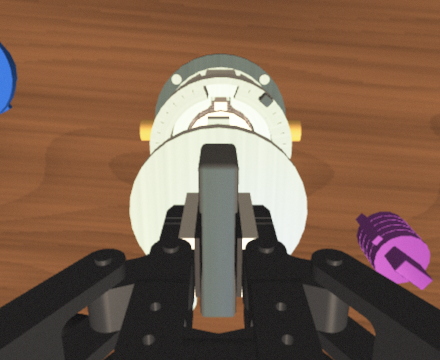

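The lid's disc is centred on the TCP (0.576,-0.006) and level. I'll lower it step by step.

Run:
```python
from h import *
for t in (.14,.118,.112,.109,.106,.103,.1,.097,.094,.0915,.0895,.0885,.0875,.0865):
    move_straight([*H,t],rate=0.06); f=get_contact_force(); p=get_position(); print(t,p.round(4),f.round(1),round(get_width(),3))
    if t>.1 and f[2]>6 or f[2]>25 or np.hypot(f[0],f[1])>12: print("stop"); break
hold(.2); print(get_position().round(4),get_contact_force().round(1),get_clock())
```

```text
0.14 [ 0.5771 -0.0079  0.1397] [-0.6 -0.5 -2.3] 0.141
0.118 [ 0.5769 -0.0078  0.1175] [-0.2  0.5 -2.6] 0.14
0.112 [ 0.5768 -0.0077  0.1117] [ 0.2 -0.4 -3. ] 0.141
0.109 [ 0.577  -0.0078  0.1089] [ 0.5 -0.3 -1.3] 0.14
0.106 [ 0.5769 -0.0078  0.1058] [-1.3  0.2 -3. ] 0.139
0.103 [ 0.5769 -0.0078  0.1027] [-0.2  0.5 -1.9] 0.141
0.1 [ 0.5775 -0.0079  0.1003] [ 0.2 -0.3  0.3] 0.134
0.097 [ 0.5775 -0.0079  0.0972] [ 0.7 -0.1  1.3] 0.139
0.094 [ 0.5775 -0.0079  0.0941] [ 0.4 -0.5  2.7] 0.139
0.0915 [ 0.5774 -0.0078  0.0916] [ 0.5 -0.3  4. ] 0.137
0.0895 [ 0.5775 -0.0079  0.0898] [0.2 0.4 4.1] 0.141
0.0885 [ 0.5775 -0.0079  0.0897] [-1.7  0.2 10.9] 0.14
0.0875 [ 0.5775 -0.0079  0.0897] [-3.7 -0.3 17.6] 0.142
0.0865 [ 0.5775 -0.0079  0.0897] [-4.8 -0.  23.3] 0.14
[ 0.5775 -0.0079  0.0897] [-4.5  1.2 23.6] 26.1917
```

The lid bottomed on the rim with a clean stop at TCP 0.0897. Next I'll turn it clockwise in steps while pressing with about 15–20 N.

Run:
```python
from h import *
t0=get_clock()
for a in (4,9,14,19,24,29,33,37,40):
    move_straight([*H,.0872],down(HY-np.radians(a)),rate=.03)
    f=get_contact_force(); R0=R.from_rotvec(get_tcp_rot()).as_matrix(); y=np.degrees(np.arctan2(R0[1,0],R0[0,0]))
    print(a,round(y-4.6,1),get_position().round(4),f.round(1),get_moment().round(2),round(get_clock(),2))
    if abs(get_moment()[2])>3: print("stop");break
hold(.3)
im,d=grab_frame("wrist"); P=cloud("wrist",d); save("w5",im[100:460,100:540])
r=np.hypot(P[...,0]-H[0],P[...,1]-H[1]); c=get_calibration("wrist")
m=(np.abs(P[...,2]-.111)<.004)&(r<.036); q=P[m][:,:2].astype(np.float32)*1000; print(m.sum(),cv2.minAreaRect(q),np.median(P[m][:,2]))
print(get_position().round(4),get_contact_force().round(1),get_finger_force(),get_clock())
```

```text
4 -4.0 [ 0.5778 -0.008   0.0897] [-4.   0.8 18.8] [ 0.02  0.53 -0.13] 26.44
9 -9.1 [ 0.5782 -0.0082  0.0897] [-1.9 -0.7 17.8] [-0.09  0.45 -0.26] 26.69
14 -14.1 [ 0.5785 -0.0083  0.0898] [-2.8 -0.9 17.7] [-0.11  0.44 -0.26] 26.94
19 -19.1 [ 0.5786 -0.0084  0.0897] [-2.2 -0.6 17. ] [-0.12  0.37 -0.23] 27.19
24 -24.1 [ 0.5788 -0.0084  0.0897] [-0.8 -0.8 16.4] [-0.13  0.36 -0.21] 27.44
29 -29.0 [ 0.5788 -0.0085  0.0897] [-0.8 -1.1 16.5] [-0.11  0.37 -0.25] 27.69
33 -33.0 [ 0.5789 -0.0085  0.0897] [-1.4 -0.8 17.1] [-0.15  0.37 -0.22] 27.94
37 -37.0 [ 0.5789 -0.0085  0.0897] [-1.  -1.1 16.6] [-0.1   0.3  -0.19] 28.19
40 -40.0 [ 0.5789 -0.0085  0.0897] [-1.  -0.7 15.7] [-0.15  0.34 -0.05] 28.44
6405 ((578.460693359375, -10.152341842651367), (37.29149627685547, 63.565303802490234), 72.49089813232422) 0.10993789163169324
[ 0.5789 -0.0085  0.0897] [-1.2 -0.2 15.9] 100.3831422328949 28.7917
```

View pics/w5.png

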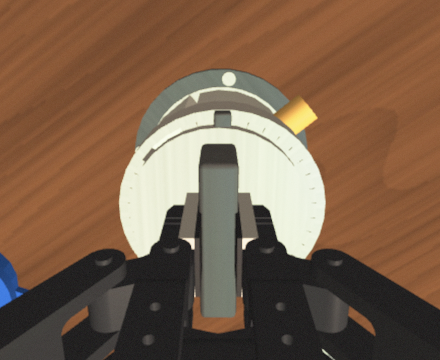

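The bar (crop 218,150) points at the pip (222,118), the lid's top is at about 110–111 mm, and it's still gripped and pressed at about 16 N. Handing in.

```bash
python3 -c "
from h import *
print(sign_off())"
```

```text
the job is handed in; nothing more can be done
None
```

The job is handed in at about 29 s: the cartridge is in its keyway under the lid, and the lid is still gripped, pressed fully down at about 16 N and turned 40° clockwise with its bar at the pips; the judge returned no verdict.

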